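# Brace a paste jar in the cam vice and unscrew its tight cap

## Task

The jar of lapping paste stands loose between the open jaws of the bench vice: first brace it by swinging the vice's cam lever all the way round to its stop, then unscrew the tight cap anticlockwise without dragging the jar round with it or pulling the jar up out of the jaws. As soon as the thread lets go, stop turning, raise the cap straight up and finish with it still held in the gripper, level and still over the middle of the jar's mouth, its lower edge about two centimetres clear of the rim: do not put it down or let go. Leave the vice locked, and leave the oil bottle, the spanner and the carton on the bench alone.

Things in the scene. Friction and masses are not known exactly. Their poses are not given: they have to be found in the camera images.
- cam_lever (a joint): Angle of the vice's cam lever about its upright pivot, rad: 0 = jaws open, 1.57 = at its stop, jaws locked on the jar. It grows anticlockwise seen from above, is stiff (4 to 6 N at the knob) and stays where it is left. It starts between 0 and 0.25. The moving jaw meets the jar at 0.4 to 1.0, shifts it up to 4 mm into the V of the fixed jaw, then squeezes it ever harder.
- cam_knob (a point): Centre of the upright round black knob on the end of the cam lever: 18 mm in diameter, 34 mm tall, so its top is 17 mm above this point. The lever's 13 mm steel bar runs in below it towards the pivot, its upper side 11 mm below this point. The knob goes round with the lever.
- cam_pivot (a point): Point on the upright axis of the cam lever, at the height of cam_knob and 120 mm from it.
- vice: Blue bench vice, fixed to the bench, base 110 mm (its x) by 262 mm (its y), origin under the middle of the place where the jar stands. Its z is up and it clamps along its own y: fixed jaw with a V at +y, moving jaw and cam lever at -y. The bed on which the jar stands is 30 mm above the bench, the jaws reach 75 mm above the bench.
- jar: White straight-sided plastic jar, 60 mm in diameter, about 0.4 kg, standing upright and loose on the vice's bed between the jaws; origin at the middle of its underside, z up its axis. Its neck is narrower and carries a coarse three-start right-hand thread.
- jar_mouth (a point): Centre of the jar's rim, 90 mm above the jar's underside, hidden inside the cap while that is on.
- jar_sticker (a point): Small paper sticker on the outside of the jar, 30 mm from the jar's axis and 57 mm up: shows whether the jar turns or rises.
- cap_center (a point): Centre of the jar's round ribbed black screw cap, half-way up it: 62 mm in diameter, 21 mm tall, 70 g. Screwed on, it lies 83.5 mm above the jar's underside, 6.5 mm below the rim. Tight: about 0.5 N m starts it. It unscrews anticlockwise seen from above, rising 15 mm per full turn, and lifts off after 2.1 to 2.5 rad in all. Let go part-way, it stays where it is.
- cap_mark (a point): Small raised rib on the cap's edge, 31 mm from its axis: shows how far the cap has been turned. Past 4 rad in all counts as turning on and on.
- oil_bottle: Bystander: white oil bottle, 52 mm in diameter, 135 mm tall, origin under its centre.
- spanner: Bystander: steel spanner lying flat, 200 mm long along its x, 8 mm thick, origin under its middle.
- stone_carton: Bystander: closed brown carton, 90 by 55 by 40 mm tall, origin under its centre.
Things that resemble listed ones, but are neither listed nor needed, are in the scene too. Of the things like the part that bears cap_center, leave any that is red; of the rest the smaller one is meant.

How it is judged:
On the way:
1. the cam lever is swung home so that the jar is braced, while the cap is still screwed on (value of joint cam_lever above 1.4 rad and z of cap_center in the frame of jar below 0.0855 m), for 0.2 s.
At the end, for the whole second after the job is handed in: Lever home (over 1.35 rad); jar upright within 0.08 rad, raised under 5 mm, sticker within 18 mm of its start; cap gripped (over 2 N), still, level within 0.15 rad, touching neither jar nor vice, within 12 mm of the mouth's axis, its lower edge 5 to 40 mm above the rim (value of joint cam_lever above 1.35 rad and z of cap_center in the frame of jar_mouth between 0.0155 and 0.0505 m and horizontal distance between cap_center and jar_mouth below 0.012 m and angle between cap_center's own z axis and vertical below 0.15 rad and contact force between the fingers and cap above 2 N and contact force between cap and jar below 0.1 N and contact force between cap and vice below 0.1 N and linear speed of cap below 0.02 m/s and z of jar in the frame of vice below 0.035 m and angle between jar's own z axis and vertical below 0.08 rad and distance of jar_sticker from where it was at the start of the episode below 0.018 m); the arm keeps its last pose, push and grip.
It fails at once if the jar is dragged round or out of the jaws (its sticker moves more than 18 mm) (distance of jar_sticker from where it was at the start of the episode above 0.018 m).
It fails at once if the jar is pulled up off the vice's bed (more than 8 mm) (z of jar in the frame of vice above 0.038 m).
It fails at once if the cap is turned on and on long after the thread has let go (more than about 4.1 rad in all) (y of cap_mark in the frame of jar below -0.0262 m).
It fails at once if the oil bottle, the spanner or the carton is pushed or tipped (distance of any of oil_bottle, spanner, stone_carton from where it was at the start of the episode above 0.025 m or angle between oil_bottle's own z axis and vertical above 0.3 rad).
It also fails if it takes over 58 s, if anything falls off the work surface, if the arm or the gripper's body presses on something with over 40 N, if the wrist force passes 120 N, or if a joint passes its speed limit or range.

## Robot

A 7-joint arm with a two-finger parallel gripper is mounted at the origin on the work surface. World frame = base frame: x ahead of the robot, y to its left, z up, the work surface at z = 0. Lengths are in m, angles in rad, forces in N, time in s.
With the tool pointing down it reaches from about 0.425 to 0.875 m from the base axis. Payload 4.7 kg.
Tool frame: the origin (TCP) lies on the centre line of the jaws, within the pads' length; the fingertips stand 22 mm ahead of it and the grasp point (between the pads) lies 3 mm ahead of it (ctrl.tcp_to_tips is the z of the fingertips in the tool frame, in m); z points along the fingers, y is the direction in which the jaws open and shut (so a half turn about z gives the same grasp; the last joint's range is limited). The gripper opens to 87 mm and grips with 3 to 60 N. Pads are 19 mm wide; open, the fingers measure 117 mm over their backs; the gripper's body (75 mm by 190 mm) begins 51 mm behind the grasp point.
Start: joints at [1.323, 0.321, -0.07, 1.45, 0.023, 1.371, -0.057], TCP at [0.168, -0.628, 0.245] pointing down, gripper open.
Joint ranges: [-2.86, 2.86], [-0.3, 2.09], [-1.38, 1.24], [0.06, 2.45], [-1.56, 4.7], [0.09, 2.05], [-2.69, 2.69]. Speed limits (rad/s): [2.57, 2.57, 3.14, 3.14, 3.14, 3.14, 3.14].

## Interface

Orientations are given as a rotation vector (axis times angle).
In Python, from bench import ctrl, cams gives the robot as it stands.
- The arm moves only by the tool move_arm, never from a script. Its argument "deltas" is a list of rows, each an object with "linear": the shift along the tool's x, y, z as a fraction of full scale, a list of three; "turn": the turn, a rotation vector about the tool's x, y, z as a fraction of full scale, a list of three; "claw": the closure, from 0 (fully open) to 1 (shut). In form: [{"linear": [tx, ty, tz], "turn": [wx, wy, wz], "claw": claw}, ...]. A call has 1 to 20 rows; each row shifts and turns the commanded pose from where the row before left it, along the tool's axes as they then stand; what a row does not reach is not made up. Full scale, the value 1, is 0.03 m for a shift and 4 degrees for a turn. A row lasts 1/12 s, in which the tool goes at most 41.7 mm and 7.16 degrees, less where a joint would pass 70% of its speed; a pose out of reach is approached as far as the arm can. A call with a number of a shift or a turn outside -1 to 1 is refused whole. A call with a gripper value outside its range is refused whole. The fingers move at their own pace and stop on an object; "grip_force" is the grip in N (left out, the last holds). Time passes only in rows, so rows that do not move let the fingers close. It gives the time, the measured TCP pose, the force and the opening at its end, in the units of the state.
- ctrl.get_state(): the state, without advancing time (a new reading comes with each control period).
- cams.get_image(name): name is "scene" or "top"; returns a dict with "image" (384x512x3 uint8, red, green, blue), "K" (3x3 intrinsics, pixels), "world_from_camera" (4x4, takes a point from camera to world coordinates). Camera axes: x right, y down, z forward; pixel columns grow to the right and rows downward; lengths in m; the calibration is good to about 2 mm. A picture is of the moment at which its call begins. There is no depth.
- ctrl.close_job(): hands the job in, once; it reports no verdict.
The state is a dict: "time": time; "joint_positions": joint angles; "qd": joint speeds; "joint_torque": joint torques, N m; "position": TCP position; "tool_rot": TCP orientation; "ft_force": force on the tool from outside, world axes, zero at the start; "torque": the same for the moment, N m; "grip_width": opening from 0.0 (shut) to 1.0 (fully open).
Only numpy, scipy, OpenCV 4.12 (cv2) and the standard library are available. Lean on these libraries where they do the work, as an engineer would, in place of code of your own. Each camera call takes 0.05 s, during which the arm holds its last target. There are 200 camera calls.

## Working session

There is one attempt and no reset: what is moved stays moved. The work goes in short steps, Python scripts to look and compute and a tool call to move; the robot and the scene stay as the last step left them, time stands still between calls to the robot, and variables do not carry over. Pictures are saved under pics/ and viewed, about 8 in all and at most 12, crops included, and the job is handed in when it is done.

Besides the shell and the picture viewer there is one more tool, called after "Call:" as name(argument=value, ...) on one line, values as JSON. move_arm: Moves the arm, as the interface text tells. Shift numbers are shares of 0.03 m and turn numbers shares of 4 degrees, none past 1 either way. Its arguments: {"type":"object","properties":{"deltas":{"type":"array"},"grip_force":{"type":"number"}},"required":["deltas"]}

```bash
mkdir -p pics
cat > h.py <<'E'
import numpy as np,cv2
from bench import ctrl,cams
def snap(n,f):
    d=cams.get_image(n); cv2.imwrite(f'pics/{f}.png',d['image'][:,:,::-1]); np.savez(f'pics/{f}.npz',K=d['K'],T=d['world_from_camera']); return d
def ray(d,u,v):
    K,T=np.array(d['K']),np.array(d['T'] if 'T' in d else d['world_from_camera'])
    r=T[:3,:3]@np.linalg.solve(K,[u,v,1.]); return T[:3,3],r
def onz(d,u,v,z):
    o,r=ray(d,u,v); return o+r*(z-o[2])/r[2]
def proj(d,p):
    K,T=np.array(d['K']),np.array(d['T'] if 'T' in d else d['world_from_camera'])
    q=K@(np.linalg.inv(T)@np.append(p,1))[:3]; return q[:2]/q[2]
E
python3 - <<'E'
from h import *
a=snap('scene','s0');b=snap('top','t0')
for d in(a,b): print(np.round(d['world_from_camera'],3).tolist(),d['K'][0][0])
print(ctrl.get_state())
E
```

```text
[[0.118, 0.796, -0.594, 1.145], [0.993, -0.104, 0.058, 0.133], [-0.015, -0.597, -0.802, 0.822], [0.0, 0.0, 0.0, 1.0]] 402.7356995267622
[[0.068, -0.977, 0.204, 0.426], [-0.998, -0.066, 0.019, 0.174], [-0.005, -0.205, -0.979, 1.005], [0.0, 0.0, 0.0, 1.0]] 443.25415022893907
{'time': 0.1, 'joint_positions': array([ 1.32311175,  0.32173203, -0.07006759,  1.45150996,  0.02260308,
        1.37075406, -0.05691694]), 'qd': array([-0.0011804 , -0.00150793, -0.00062514, -0.00330858, -0.0003591 ,
       -0.00035322,  0.00056652]), 'joint_torque': array([-4.32763554e-04, -4.92569089e+01, -4.05860329e-01, -3.13399172e+01,
       -6.40833378e-02,  3.94726137e-02,  8.80627249e-05]), 'position': array([ 0.16805883, -0.62746047,  0.24360324]), 'tool_rot': array([-3.11314602e+00, -4.09821001e-01,  4.82000594e-04]), 'ft_force': array([-0.08362145,  0.51263363, -0.15969398]), 'torque': array([-0.00423647, -0.01461374, -0.00083361]), 'grip_width': 1.0023830847529218}
```

View pics/s0.png

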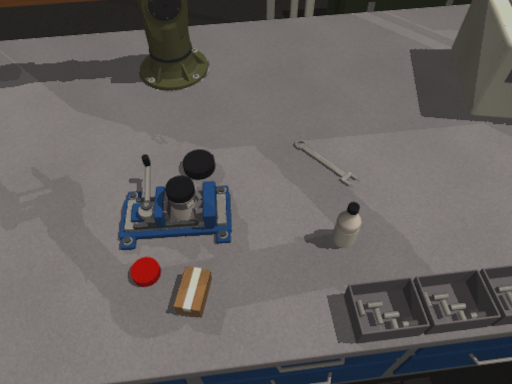

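View pics/t0.png

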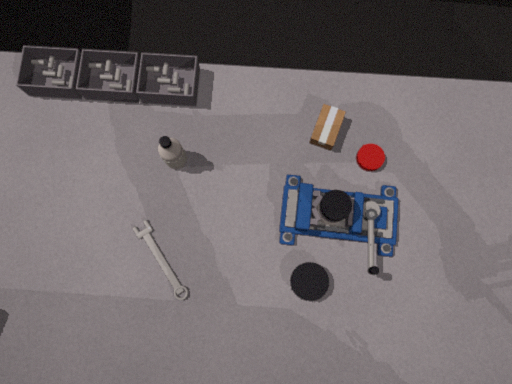

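The scene view shows the jar with its cap at (180,189) in the blue vice, the knob at (146,160), the large decoy cap at (199,163) and the red one at (146,271). In the top view the cap is at (336,206), the knob at (373,270), the decoy at (310,282), the bottle at (170,150), the spanner at (160,262) and the carton at (328,127).

Run:
```python
from h import *
from scipy.optimize import least_squares
for f,rois in (('s0',[(135,145,160,172),(160,172,200,205)]),('t0',[(362,258,385,280),(315,185,358,226)])):
    im=cv2.imread(f'pics/{f}.png');d=np.load(f'pics/{f}.npz')
    for (x0,y0,x1,y1) in rois:
        m=(im[y0:y1,x0:x1].max(2)<45).astype('uint8')
        n,l,s,c=cv2.connectedComponentsWithStats(m)
        k=1+s[1:,4].argmax(); print(f,s[k][:4]+np.array([x0,y0,0,0]),s[k][4],c[k]+[x0,y0],onz(d,*(c[k]+[x0,y0]),.12))
im=cv2.imread('pics/t0.png')[160:300,260:420]; im2=cv2.imread('pics/s0.png')[140:260,105:245]
a=cv2.resize(im,(640,560),interpolation=2);cv2.imwrite('pics/c1.png',a)
cv2.imwrite('pics/c2.png',cv2.resize(im2,None,fx=5,fy=5,interpolation=2))
# blue vice: base corners minAreaRect
t=cv2.imread('pics/t0.png').astype(int);m=((t[:,:,0]>t[:,:,2]+50)).astype('uint8')
p=cv2.findNonZero(m);r=cv2.minAreaRect(p);print(r)
d=np.load('pics/t0.npz');print([onz(d,*q,.02).round(3) for q in cv2.boxPoints(r)])
```

```text
s0 [142 155   8  11] 60 [145.68333333 160.16666667] [ 0.50553684 -0.04827731  0.12      ]
s0 [165 172  35  33] 727 [181.11829436 187.61210454] [0.59635949 0.03221022 0.12      ]
t0 [369 267  10   7] 60 [373.48333333 270.08333333] [ 0.46803014 -0.04846275  0.12      ]
t0 [320 190  32  36] 792 [335.56691919 205.77146465] [0.59121042 0.02986393 0.12      ]
((339.42681884765625, 215.15853881835938), (116.61569213867188, 69.57186889648438), 6.34019136428833)
[array([0.517, 0.139, 0.02 ]), array([0.676, 0.131, 0.02 ]), array([ 0.663, -0.134,  0.02 ]), array([ 0.506, -0.117,  0.02 ])]
```

View pics/c1.png

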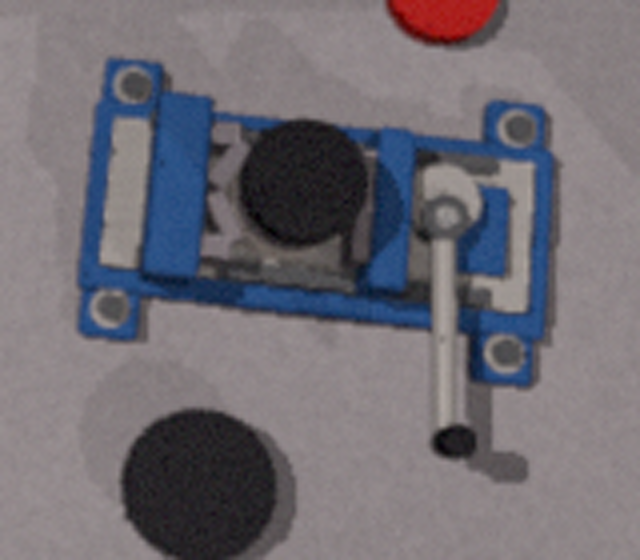

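View pics/c2.png

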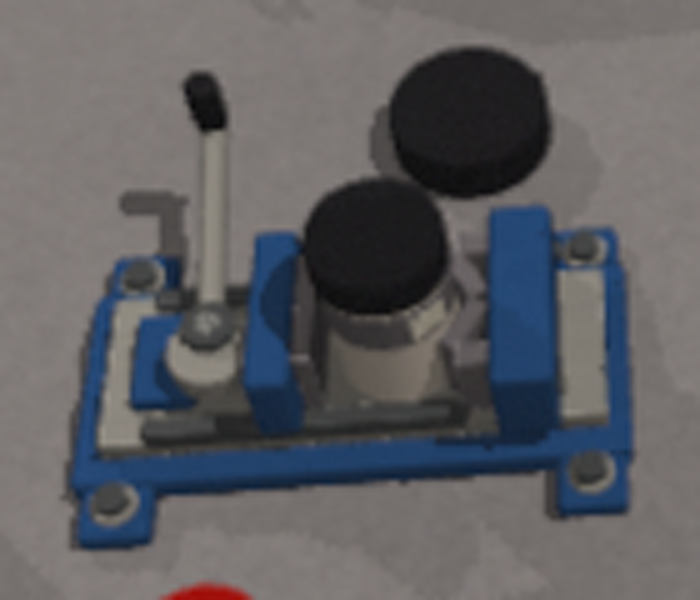

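```bash
cat >> h.py <<'E'
def tri(ds,uvs):
    A=np.zeros((3,3));b=np.zeros(3);L=[]
    for d,uv in zip(ds,uvs):
        o,r=ray(d,*uv);r=r/np.linalg.norm(r);P=np.eye(3)-np.outer(r,r);A+=P;b+=P@o;L.append((o,P))
    x=np.linalg.solve(A,b);return x,[np.linalg.norm(P@(x-o)) for o,P in L]
E
python3 - <<'E'
from h import *
s=np.load('pics/s0.npz');t=np.load('pics/t0.npz')
for n,a,b in(('knob',(145.8,160.6),(373.6,270)),('pivbolt',(146.6,204.6),(372,213.7)),('cap',(181.1,187.6),(335.6,205.8))):
    x,e=tri([s,t],[a,b]);print(n,x.round(4),np.round(e,4))
# cap top centre: ellipse top-face guess in top view
print('cap z=.115',onz(t,335.6,205.8,.115),'scene',onz(s,181.1,187.6,.115))
E
```

```text
knob [ 0.4701 -0.0586  0.0796] [0.0002 0.0002]
pivbolt [ 0.59  -0.057  0.062] [0.001 0.001]
cap [0.5921 0.0302 0.1148] [0.0012 0.0012]
cap z=.115 [0.59208898 0.02898151 0.115     ] scene [0.59241266 0.03145311 0.115     ]
```

```bash
cat >> h.py <<'E'
from scipy.spatial.transform import Rotation as Ro
def plan(tgt,yaw=None,R=None,p=None):
    "deltas in move units from measured pose; yaw = azimuth of tool x, deg"
    st=ctrl.get_state();p=st['position'] if p is None else p;R=Ro.from_rotvec(st['tool_rot']) if R is None else R
    d=R.inv().apply(np.array(tgt)-p)/.03
    print('t',round(st['time'],2),'p',p.round(4),'grip',round(st['grip_width'],3),'F',st['ft_force'].round(1),'M',st['torque'].round(2),'q7',st['joint_positions'].round(2))
    x,z=R.apply([1,0,0]),R.apply([0,0,1]);print('yaw',np.degrees(np.arctan2(x[1],x[0])).round(2),'z',z.round(4),'lin units total',d.round(2))
    if yaw is not None:
        w=(R.inv()*Ro.from_euler('z',yaw,degrees=True)*Ro.from_euler('x',180,degrees=True)).as_rotvec(degrees=True)/4
        print('turn units total',w.round(3))
E
python3 -c "
from h import *
plan([.470,-.0586,.245],0.8)"
```

```text
t 0.1 p [ 0.1681 -0.6275  0.2436] grip 1.002 F [-0.1  0.5 -0.2] M [-0.   -0.01 -0.  ] q7 [ 1.32  0.32 -0.07  1.45  0.02  1.37 -0.06]
yaw 15.0 z [-5.0e-04  1.5e-03 -1.0e+00] lin units total [ 14.63 -15.71  -0.02]
turn units total [-0.023  0.004  3.55 ]
```

Call:
move_arm(deltas=[{"linear": [0.73,-0.785,0],"turn": [0,0,0],"claw": 0},{"linear": [0.73,-0.785,0],"turn": [0,0,0],"claw": 0},{"linear": [0.73,-0.785,0],"turn": [0,0,0],"claw": 0},{"linear": [0.73,-0.785,0],"turn": [0,0,0],"claw": 0},{"linear": [0.73,-0.785,0],"turn": [0,0,0],"claw": 0},{"linear": [0.73,-0.785,0],"turn": [0,0,0],"claw": 0},{"linear": [0.73,-0.785,0],"turn": [0,0,0],"claw": 0},{"linear": [0.73,-0.785,0],"turn": [0,0,0],"claw": 0},{"linear": [0.73,-0.785,0],"turn": [0,0,0],"claw": 0},{"linear": [0.73,-0.785,0],"turn": [0,0,0],"claw": 0},{"linear": [0.73,-0.785,0],"turn": [0,0,0],"claw": 0},{"linear": [0.73,-0.785,0],"turn": [0,0,0],"claw": 0},{"linear": [0.73,-0.785,0],"turn": [0,0,0],"claw": 0},{"linear": [0.73,-0.785,0],"turn": [0,0,0],"claw": 0},{"linear": [0.73,-0.785,0],"turn": [0,0,0],"claw": 0},{"linear": [0.73,-0.785,0],"turn": [0,0,0],"claw": 0},{"linear": [0.73,-0.785,0],"turn": [0,0,0],"claw": 0},{"linear": [0.73,-0.785,0],"turn": [0,0,0],"claw": 0},{"linear": [0.73,-0.785,0],"turn": [0,0,0],"claw": 0},{"linear": [0.73,-0.785,0],"turn": [0,0,0],"claw": 0}])

```text
time: 1.77
position: [0.4695, -0.0581, 0.2443]
tool_rot: [3.114, 0.41, -0.0]
ft_force: [0.9, -0.3, 0.2]
grip_width: 1.002
```

Call:
move_arm(deltas=[{"linear": [0,0,0],"turn": [0,0,0.9],"claw": 0},{"linear": [0,0,0],"turn": [0,0,0.9],"claw": 0},{"linear": [0,0,0],"turn": [0,0,0.9],"claw": 0},{"linear": [0,0,0],"turn": [0,0,0.85],"claw": 0},{"linear": [0,0,0],"turn": [0,0,0],"claw": 0},{"linear": [0,0,0],"turn": [0,0,0],"claw": 0}], grip_force=30)

```text
time: 2.27
position: [0.4691, -0.0595, 0.2443]
tool_rot: [-3.141, -0.025, 0.001]
ft_force: [-0.3, -0.7, -0.1]
grip_width: 1.0
```

```bash
python3 -c "
from h import *
plan([.470,-.0586,.097],0.8)"
```

```text
t 2.27 p [ 0.4691 -0.0595  0.2443] grip 1.0 F [-0.3 -0.7 -0.1] M [0.06 0.01 0.02] q7 [ 0.78 -0.04 -0.69  1.85 -0.03  1.32 -1.45]
yaw 0.9 z [-6.e-04  0.e+00 -1.e+00] lin units total [ 0.03 -0.03  4.91]
turn units total [-0.     0.009  0.024]
```

Call:
move_arm(deltas=[{"linear": [0.01,0,0.7],"turn": [0,0,0],"claw": 0},{"linear": [0.01,0,0.7],"turn": [0,0,0],"claw": 0},{"linear": [0.01,0,0.7],"turn": [0,0,0],"claw": 0},{"linear": [0,0,0.7],"turn": [0,0,0],"claw": 0},{"linear": [0,0,0.7],"turn": [0,0,0],"claw": 0},{"linear": [0,0,0.5],"turn": [0,0,0],"claw": 0},{"linear": [0,0,0.5],"turn": [0,0,0],"claw": 0},{"linear": [0,0,0.4],"turn": [0,0,0],"claw": 0},{"linear": [0,0,0],"turn": [0,0,0],"claw": 0},{"linear": [0,0,0],"turn": [0,0,0],"claw": 0.5},{"linear": [0,0,0],"turn": [0,0,0],"claw": 0.9},{"linear": [0,0,0],"turn": [0,0,0],"claw": 1},{"linear": [0,0,0],"turn": [0,0,0],"claw": 1},{"linear": [0,0,0],"turn": [0,0,0],"claw": 1},{"linear": [0,0,0],"turn": [0,0,0],"claw": 1},{"linear": [0,0,0],"turn": [0,0,0],"claw": 1}], grip_force=30)

```text
time: 3.6
position: [0.4704, -0.0596, 0.0978]
tool_rot: [3.141, 0.022, 0.001]
ft_force: [0.5, 0.6, 0.3]
grip_width: 0.557
```

```bash
python3 -c "
from h import *
plan([.470,-.0586,.097],0.8)
snap('top','t1')
i=cv2.imread('pics/t1.png')[160:310,270:430];cv2.imwrite('pics/t1c.png',cv2.resize(i,None,fx=4,fy=4))"
```

```text
t 3.6 p [ 0.4704 -0.0596  0.0978] grip 0.557 F [0.5 0.6 0.3] M [ 0.06 -0.01 -0.06] q7 [ 0.74  0.13 -0.71  2.03  0.1   1.02 -1.56]
yaw 0.8 z [ 4.e-04 -3.e-04 -1.e+00] lin units total [-0.01 -0.03  0.03]
turn units total [ 0.005 -0.006 -0.001]
```

Call:
move_arm(deltas=[{"linear": [0,0,0],"turn": [0,0,0],"claw": 1},{"linear": [0,0,0],"turn": [0,0,0],"claw": 1},{"linear": [0,0,0],"turn": [0,0,0],"claw": 1},{"linear": [0,0,0],"turn": [0,0,0],"claw": 1},{"linear": [0,0,0],"turn": [0,0,0],"claw": 1},{"linear": [0,0,0],"turn": [0,0,0],"claw": 1}])

```text
time: 4.15
position: [0.4702, -0.0587, 0.0975]
tool_rot: [-3.141, -0.023, 0.001]
ft_force: [-1.2, 2.9, 0.4]
grip_width: 0.191
```

```bash
python3 -c "
from h import *
plan([.470,-.0586,.097],0.8)"
```

```text
t 4.15 p [ 0.4702 -0.0587  0.0975] grip 0.191 F [-1.2  2.9  0.4] M [0.76 0.14 0.03] q7 [ 0.74  0.13 -0.71  2.03  0.1   1.02 -1.56]
yaw 0.84 z [-4.e-04  1.e-03 -1.e+00] lin units total [-0.01 -0.    0.02]
turn units total [-0.014  0.005  0.009]
```

Call:
move_arm(deltas=[{"linear": [0.01,0.28,0],"turn": [0,0,-1],"claw": 1},{"linear": [0.01,0.28,0],"turn": [0,0,-1],"claw": 1},{"linear": [0.01,0.28,0],"turn": [0,0,-1],"claw": 1},{"linear": [0.01,0.28,0],"turn": [0,0,-1],"claw": 1},{"linear": [0.01,0.28,0],"turn": [0,0,-1],"claw": 1},{"linear": [0.01,0.28,0],"turn": [0,0,-1],"claw": 1},{"linear": [0.01,0.28,0],"turn": [0,0,-1],"claw": 1},{"linear": [0.01,0.28,0],"turn": [0,0,-1],"claw": 1},{"linear": [0.01,0.28,0],"turn": [0,0,-1],"claw": 1},{"linear": [0.01,0.28,0],"turn": [0,0,-1],"claw": 1}])

```text
time: 4.98
position: [0.4999, -0.1349, 0.0975]
tool_rot: [-2.94, -1.101, -0.001]
ft_force: [0.9, 6.0, 1.8]
grip_width: 0.2
```

```bash
cat >> h.py <<'E'
def lever(P=(.590,-.057)):
    p=ctrl.get_state()['position'][:2]-P;print('r',np.hypot(*p).round(4),'az',(np.degrees(np.arctan2(p[1],p[0]))%360).round(2))
E
python3 -c "
from h import *
plan([.470,-.0586,.097],0.8);lever()"
```

```text
t 4.98 p [ 0.4999 -0.1349  0.0975] grip 0.2 F [0.9 6.  1.8] M [ 1.22 -0.03  0.01] q7 [ 0.86  0.24 -0.71  1.93  0.18  1.04 -0.78]
yaw 41.06 z [-3.0e-04  2.4e-03 -1.0e+00] lin units total [ 0.92 -2.57  0.02]
turn units total [-3.4000e-02 -9.0000e-03  1.0064e+01]
r 0.1191 az 220.83
```

Going well; 12 more rows will bring it to the expected stop (az about 268°), with a slight outward correction.

Call:
move_arm(deltas=[{"linear": [0.01,0.28,0],"turn": [0,0,-1],"claw": 1},{"linear": [0.01,0.28,0],"turn": [0,0,-1],"claw": 1},{"linear": [0.01,0.28,0],"turn": [0,0,-1],"claw": 1},{"linear": [0.01,0.28,0],"turn": [0,0,-1],"claw": 1},{"linear": [0.01,0.28,0],"turn": [0,0,-1],"claw": 1},{"linear": [0.01,0.28,0],"turn": [0,0,-1],"claw": 1},{"linear": [0.01,0.28,0],"turn": [0,0,-1],"claw": 1},{"linear": [0.01,0.28,0],"turn": [0,0,-1],"claw": 1},{"linear": [0.01,0.28,0],"turn": [0,0,-1],"claw": 1},{"linear": [0.01,0.28,0],"turn": [0,0,-1],"claw": 1},{"linear": [0.01,0.28,0],"turn": [0,0,-1],"claw": 1}])

```text
time: 5.9
position: [0.579, -0.1748, 0.0974]
tool_rot: [-2.311, -2.121, 0.0]
ft_force: [-5.0, 6.9, 6.0]
grip_width: 0.198
```

```bash
python3 -c "
from h import *
plan([.585,-.177,.097],90);lever()"
```

```text
t 5.9 p [ 0.579  -0.1748  0.0974] grip 0.198 F [-5.   6.9  6. ] M [ 1.54  1.01 -0.05] q7 [ 0.88  0.46 -0.78  1.71  0.35  1.13 -0.09]
yaw 85.08 z [-0.0037  0.0037 -1.    ] lin units total [-0.06  0.2   0.01]
turn units total [-0.055 -0.051 -1.23 ]
r 0.1183 az 264.68
```

Call:
move_arm(deltas=[{"linear": [0,0.2,0],"turn": [0,0,-0.7],"claw": 1},{"linear": [0,0.2,0],"turn": [0,0,-0.7],"claw": 1},{"linear": [0,0,0],"turn": [0,0,0],"claw": 1},{"linear": [0,0,0],"turn": [0,0,0],"claw": 1}])

```text
time: 6.23
position: [0.5838, -0.1747, 0.097]
tool_rot: [-2.2, -2.218, 0.018]
ft_force: [-23.8, 8.0, 20.9]
grip_width: 0.193
```

```bash
python3 -c "
from h import *
plan([.585,-.177,.097],90);lever()"
```

```text
t 6.23 p [ 0.5838 -0.1747  0.097 ] grip 0.193 F [-23.8   8.   20.9] M [ 1.9   5.29 -0.2 ] q7 [ 0.87  0.48 -0.79  1.68  0.37  1.16 -0.01]
yaw 90.46 z [-0.0206  0.0045 -0.9998] lin units total [-0.08  0.04 -0.  ]
turn units total [-0.295 -0.066  0.115]
r 0.1179 az 267.0
```

Call:
move_arm(deltas=[{"linear": [0,0,0],"turn": [0,0,0],"claw": 0.8},{"linear": [0,-0.1,0],"turn": [0,0,0],"claw": 0.5},{"linear": [0,-0.1,0],"turn": [0,0,0],"claw": 0.3},{"linear": [0,0,0],"turn": [0,0,0],"claw": 0},{"linear": [0,0,0],"turn": [0,0,0],"claw": 0},{"linear": [0,0,0],"turn": [0,0,0],"claw": 0},{"linear": [0,0,0],"turn": [0,0,0],"claw": 0},{"linear": [0,0,-0.8],"turn": [0,0,1],"claw": 0},{"linear": [0,0,-0.8],"turn": [0,0,1],"claw": 0},{"linear": [0,0,-0.8],"turn": [0,0,1],"claw": 0},{"linear": [0,0,-0.8],"turn": [0,0,1],"claw": 0},{"linear": [0,0,-0.8],"turn": [0,0,1],"claw": 0},{"linear": [0,0,0],"turn": [0,0,1],"claw": 0},{"linear": [0,0,0],"turn": [0,0,1],"claw": 0},{"linear": [0,0,0],"turn": [0,0,1],"claw": 0},{"linear": [0,0,0],"turn": [0,0,1],"claw": 0},{"linear": [0,0,0],"turn": [0,0,1],"claw": 0},{"linear": [0,0,0],"turn": [0,0,1],"claw": 0},{"linear": [0,0,0],"turn": [0,0,1],"claw": 0},{"linear": [0,0,0],"turn": [0,0,1],"claw": 0}])

```text
time: 7.9
position: [0.5861, -0.1787, 0.2175]
tool_rot: [2.968, 1.028, 0.0]
ft_force: [0.3, 0.1, 0.1]
grip_width: 0.999
```

```bash
python3 -c "
from h import *
plan([.592,.030,.22],-10)
snap('top','t2');snap('scene','s2')
i=cv2.imread('pics/t2.png')[150:300,270:430];j=cv2.imread('pics/s2.png')[130:280,85:245]
cv2.imwrite('pics/c3.png',cv2.resize(np.hstack([i,j]),None,fx=2.5,fy=2.5,interpolation=2))"
```

```text
t 7.9 p [ 0.5861 -0.1787  0.2175] grip 0.999 F [0.3 0.1 0.1] M [0.08 0.02 0.06] q7 [ 0.81  0.33 -0.69  1.57  0.21  1.32 -0.81]
yaw 38.2 z [ 3.e-04 -1.e-04 -1.e+00] lin units total [ 4.46 -5.34 -0.08]
turn units total [ 3.0000e-03 -4.0000e-03  1.2051e+01]
```

View pics/c3.png

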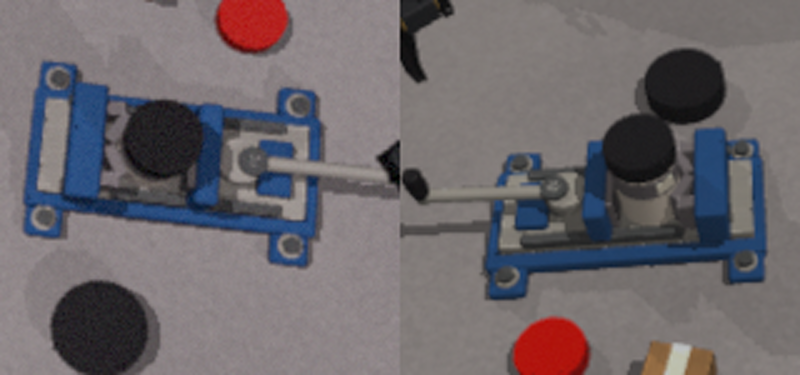

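Top crop (left): the lever lies along the vice's axis with the knob at about (390,165), i.e. home. The cap, at (163,138), has shifted slightly to +y. Scene crop (right): cap at (640,148), knob at (415,185). Next I measure the cap again.

Run:
```python
from h import *
C=[]
for f,(x0,y0,x1,y1) in (('s2',(160,170,202,205)),('t2',(315,185,358,226))):
    im=cv2.imread(f'pics/{f}.png')
    n,l,s,c=cv2.connectedComponentsWithStats((im[y0:y1,x0:x1].max(2)<45).astype('uint8'))
    k=1+s[1:,4].argmax();C.append(c[k]+[x0,y0]);print(s[k],C[-1])
    print(onz(np.load(f'pics/{f}.npz'),*C[-1],.115))
x,e=tri([np.load('pics/s2.npz'),np.load('pics/t2.npz')],C);print(x,e)
plan([.5925,.033,.2175],-10)
```

```text
[  6   0  36  33 762] [182.71391076 186.30183727]
[0.58924983 0.03505896 0.115     ]
[  4   5  32  36 783] [334.86462324 205.77650064]
[0.59203686 0.03047523 0.115     ]
[0.59143    0.03324785 0.11818415] [np.float64(0.0022315693207835066), np.float64(0.002231569320783515)]
t 8.0 p [ 0.5861 -0.1786  0.2176] grip 1.0 F [-0.4  0.1  0.8] M [-0.01 -0.06  0.01] q7 [ 0.81  0.33 -0.69  1.57  0.21  1.32 -0.8 ]
yaw 38.39 z [ 3.e-04 -3.e-04 -1.e+00] lin units total [ 4.55 -5.4   0.  ]
turn units total [ 5.0000e-03 -3.0000e-03  1.2097e+01]
```

Call:
move_arm(deltas=[{"linear": [0.565,-0.67,0],"turn": [0,0,0],"claw": 0},{"linear": [0.565,-0.67,0],"turn": [0,0,0],"claw": 0},{"linear": [0.565,-0.67,0],"turn": [0,0,0],"claw": 0},{"linear": [0.565,-0.67,0],"turn": [0,0,0],"claw": 0},{"linear": [0.565,-0.67,0],"turn": [0,0,0],"claw": 0},{"linear": [0.565,-0.67,0],"turn": [0,0,0],"claw": 0},{"linear": [0.565,-0.67,0],"turn": [0,0,0],"claw": 0},{"linear": [0.565,-0.67,0],"turn": [0,0,0],"claw": 0}])

```text
time: 8.67
position: [0.5923, 0.0329, 0.2177]
tool_rot: [2.965, 1.036, 0.001]
ft_force: [0.0, 0.1, -0.5]
grip_width: 1.0
```

Call:
move_arm(deltas=[{"linear": [0,0,0],"turn": [0,0,1],"claw": 0},{"linear": [0,0,0],"turn": [0,0,1],"claw": 0},{"linear": [0,0,0],"turn": [0,0,1],"claw": 0},{"linear": [0,0,0],"turn": [0,0,1],"claw": 0},{"linear": [0,0,0],"turn": [0,0,1],"claw": 0},{"linear": [0,0,0],"turn": [0,0,1],"claw": 0},{"linear": [0,0,0],"turn": [0,0,1],"claw": 0},{"linear": [0,0,0],"turn": [0,0,1],"claw": 0},{"linear": [0,0,0],"turn": [0,0,1],"claw": 0},{"linear": [0,0,0],"turn": [0,0,1],"claw": 0},{"linear": [0,0,0],"turn": [0,0,1],"claw": 0},{"linear": [0,0,0],"turn": [0,0,1],"claw": 0},{"linear": [0,0,0],"turn": [0,0,0],"claw": 0},{"linear": [0,0,0],"turn": [0,0,0],"claw": 0}])

```text
time: 9.83
position: [0.5923, 0.0318, 0.2175]
tool_rot: [3.131, -0.258, 0.0]
ft_force: [-0.4, -0.8, 0.3]
grip_width: 1.0
```

```bash
python3 -c "
from h import *
plan([.592,.032,.116],-10)"
```

```text
t 9.83 p [0.5923 0.0318 0.2175] grip 1.0 F [-0.4 -0.8  0.3] M [0.01 0.02 0.02] q7 [ 0.46  0.28 -0.67  1.62  0.18  1.31 -1.97]
yaw -9.41 z [ 1.e-04 -1.e-04 -1.e+00] lin units total [-0.01 -0.01  3.38]
turn units total [ 0.001 -0.002  0.148]
```

Call:
move_arm(deltas=[{"linear": [0,0,0.6],"turn": [0,0,0],"claw": 0},{"linear": [0,0,0.6],"turn": [0,0,0],"claw": 0},{"linear": [0,0,0.6],"turn": [0,0,0],"claw": 0},{"linear": [0,0,0.6],"turn": [0,0,0],"claw": 0},{"linear": [0,0,0.5],"turn": [0,0,0],"claw": 0},{"linear": [0,0,0.47],"turn": [0,0,0],"claw": 0},{"linear": [0,0,0],"turn": [0,0,0],"claw": 0},{"linear": [0,0,0],"turn": [0,0,0],"claw": 0}])

```text
time: 10.5
position: [0.5919, 0.0317, 0.1159]
tool_rot: [-3.131, 0.261, 0.002]
ft_force: [0.4, 0.3, 0.1]
grip_width: 0.998
```

```bash
python3 -c "
from h import *
plan([.592,.032,.1165],-10)
snap('top','t3');snap('scene','s3')
i=cv2.imread('pics/t3.png')[150:270,280:400];j=cv2.imread('pics/s3.png')[130:250,115:235]
cv2.imwrite('pics/c4.png',cv2.resize(np.hstack([i,j]),None,fx=3.2,fy=3.2,interpolation=2))"
```

```text
t 10.5 p [0.5919 0.0317 0.1159] grip 0.998 F [0.4 0.3 0.1] M [0.06 0.04 0.04] q7 [ 0.44  0.37 -0.64  1.73  0.24  1.13 -2.02]
yaw -9.53 z [-1.4e-03  2.0e-04 -1.0e+00] lin units total [ 0.   -0.01 -0.02]
turn units total [0.001 0.02  0.118]
```

View pics/c4.png

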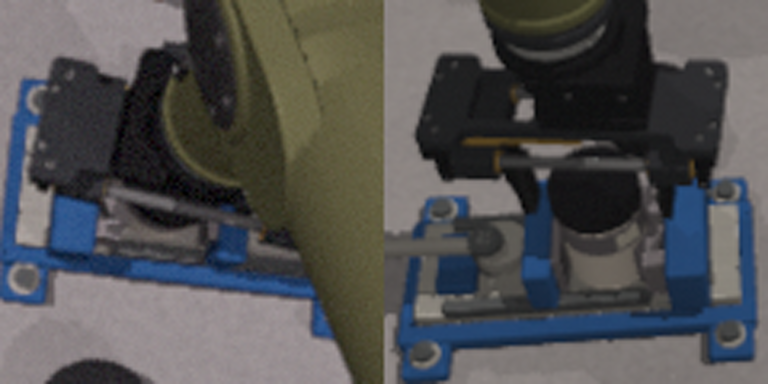

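The scene half shows the open fingers either side of the cap (about (520,190) and (665,190), cap at (595,190)), clear of the jaws. Closing now.

Call:
move_arm(deltas=[{"linear": [0,0,0],"turn": [0,0,0],"claw": 0.2},{"linear": [0,0,0],"turn": [0,0,0],"claw": 0.3},{"linear": [0,0,0],"turn": [0,0,0],"claw": 0.4},{"linear": [0,0,0],"turn": [0,0,0],"claw": 1},{"linear": [0,0,0],"turn": [0,0,0],"claw": 1},{"linear": [0,0,0],"turn": [0,0,0],"claw": 1},{"linear": [0,0,0],"turn": [0,0,0],"claw": 1},{"linear": [0,0,0],"turn": [0,0,0],"claw": 1},{"linear": [0,0,0],"turn": [0,0,0],"claw": 1}], grip_force=50)

```text
time: 11.35
position: [0.5923, 0.0309, 0.1167]
tool_rot: [3.129, -0.263, 0.0]
ft_force: [-1.4, -2.8, 3.8]
grip_width: 0.704
```

```bash
python3 -c "
from h import *
plan([.592,.032,.1165],-10)"
```

```text
t 11.35 p [0.5923 0.0309 0.1167] grip 0.704 F [-1.4 -2.8  3.8] M [-0.66  0.31  0.05] q7 [ 0.44  0.37 -0.64  1.73  0.24  1.13 -2.02]
yaw -9.62 z [ 0.     -0.0012 -1.    ] lin units total [-0.02 -0.03  0.01]
turn units total [ 0.016 -0.003  0.094]
```

Call:
move_arm(deltas=[{"linear": [0,0,-0.006],"turn": [0,0,-1],"claw": 1},{"linear": [0,0,-0.006],"turn": [0,0,-1],"claw": 1},{"linear": [0,0,-0.006],"turn": [0,0,-1],"claw": 1},{"linear": [0,0,-0.006],"turn": [0,0,-1],"claw": 1},{"linear": [0,0,-0.006],"turn": [0,0,-1],"claw": 1},{"linear": [0,0,-0.006],"turn": [0,0,-1],"claw": 1},{"linear": [0,0,-0.006],"turn": [0,0,-1],"claw": 1},{"linear": [0,0,-0.006],"turn": [0,0,-1],"claw": 1}])

```text
time: 12.02
position: [0.5921, 0.031, 0.1177]
tool_rot: [3.08, 0.614, -0.001]
ft_force: [-0.5, -2.9, 1.1]
grip_width: 0.704
```

```bash
python3 -c "
from h import *
plan([.592,.032,.1165],-10)
snap('scene','s4')
i=cv2.imread('pics/s4.png')[150:230,130:230];j=cv2.imread('pics/s2.png')[150:230,130:230]
cv2.imwrite('pics/c5.png',cv2.resize(np.hstack([i,j]),None,fx=4,fy=4,interpolation=2))"
```

```text
t 12.02 p [0.5921 0.031  0.1177] grip 0.704 F [-0.5 -2.9  1.1] M [-0.74  0.19 -0.05] q7 [ 0.51  0.39 -0.74  1.73  0.29  1.14 -1.49]
yaw 22.55 z [-6.e-04 -9.e-04 -1.e+00] lin units total [ 0.01 -0.03  0.04]
turn units total [0.012 0.009 8.138]
```

View pics/c5.png

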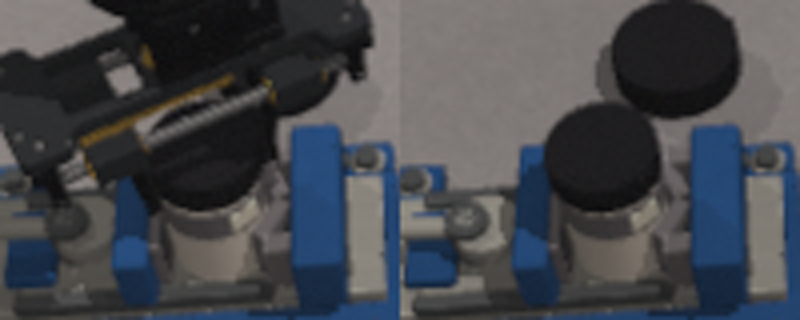

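Sticker at (240,215) now, against (238,215) before the turn, so the jar is holding. Carrying on.

Call:
move_arm(deltas=[{"linear": [0,0,-0.0056],"turn": [0,0,-1],"claw": 1},{"linear": [0,0,-0.0056],"turn": [0,0,-1],"claw": 1},{"linear": [0,0,-0.0056],"turn": [0,0,-1],"claw": 1},{"linear": [0,0,-0.0056],"turn": [0,0,-1],"claw": 1},{"linear": [0,0,-0.0056],"turn": [0,0,-1],"claw": 1},{"linear": [0,0,-0.0056],"turn": [0,0,-1],"claw": 1},{"linear": [0,0,-0.0056],"turn": [0,0,-1],"claw": 1},{"linear": [0,0,-0.0056],"turn": [0,0,-1],"claw": 1},{"linear": [0,0,-0.0056],"turn": [0,0,-1],"claw": 1},{"linear": [0,0,-0.0056],"turn": [0,0,-1],"claw": 1},{"linear": [0,0,-0.0056],"turn": [0,0,-1],"claw": 1},{"linear": [0,0,-0.0056],"turn": [0,0,-1],"claw": 1},{"linear": [0,0,-0.0056],"turn": [0,0,-1],"claw": 1},{"linear": [0,0,-0.0056],"turn": [0,0,-1],"claw": 1},{"linear": [0,0,-0.0056],"turn": [0,0,-1],"claw": 1},{"linear": [0,0,-0.0056],"turn": [0,0,-1],"claw": 1},{"linear": [0,0,-0.0056],"turn": [0,0,-1],"claw": 1},{"linear": [0,0,-0.0056],"turn": [0,0,-1],"claw": 1},{"linear": [0,0,-0.0056],"turn": [0,0,-1],"claw": 1},{"linear": [0,0,-0.0056],"turn": [0,0,-1],"claw": 1}])

```text
time: 13.73
position: [0.5929, 0.0303, 0.1209]
tool_rot: [1.967, 2.447, -0.0]
ft_force: [2.6, -4.3, -1.1]
grip_width: 0.699
```

```bash
python3 -c "
from h import *
plan([.592,.032,.1165],-10)"
```

```text
t 13.73 p [0.5929 0.0303 0.1209] grip 0.699 F [ 2.6 -4.3 -1.1] M [-0.79 -0.47 -0.05] q7 [ 0.7   0.48 -1.    1.72  0.44  1.19 -0.2 ]
yaw 102.42 z [ 0.0011 -0.0012 -1.    ] lin units total [ 0.06 -0.02  0.15]
turn units total [2.8000e-02 2.0000e-03 2.8105e+01]
```

Call:
move_arm(deltas=[{"linear": [0,0,-0.0056],"turn": [0,0,-1],"claw": 1},{"linear": [0,0,-0.0056],"turn": [0,0,-1],"claw": 1},{"linear": [0,0,-0.0056],"turn": [0,0,-1],"claw": 1},{"linear": [0,0,-0.0056],"turn": [0,0,-1],"claw": 1},{"linear": [0,0,0],"turn": [0,0,0],"claw": 1},{"linear": [0,0,-0.03],"turn": [0,0,0],"claw": 1},{"linear": [0,0,0],"turn": [0,0,0],"claw": 1}])

```text
time: 14.32
position: [0.5932, 0.0305, 0.1224]
tool_rot: [1.613, 2.693, 0.001]
ft_force: [4.4, -4.2, -3.9]
grip_width: 0.7
```

```bash
python3 -c "
from h import *
plan([.592,.032,.1165],-10)"
```

```text
t 14.32 p [0.5932 0.0305 0.1224] grip 0.7 F [ 4.4 -4.2 -3.9] M [-0.75 -1.07  0.07] q7 [ 0.74  0.51 -1.06  1.71  0.47  1.2   0.05]
yaw 118.15 z [ 1.8e-03 -6.0e-04 -1.0e+00] lin units total [ 0.06 -0.01  0.2 ]
turn units total [ 3.3000e-02 -1.0000e-02  3.2038e+01]
```

Call:
move_arm(deltas=[{"linear": [0,0,-0.004],"turn": [0,0,-1],"claw": 1},{"linear": [0,0,-0.004],"turn": [0,0,-1],"claw": 1},{"linear": [0,0,-0.004],"turn": [0,0,-1],"claw": 1},{"linear": [0,0,-0.004],"turn": [0,0,-1],"claw": 1},{"linear": [0,0,0],"turn": [0,0,0],"claw": 1},{"linear": [0,0,-0.03],"turn": [0,0,0],"claw": 1},{"linear": [0,0,0],"turn": [0,0,0],"claw": 1}])

```text
time: 14.9
position: [0.5934, 0.0306, 0.124]
tool_rot: [1.223, 2.891, 0.0]
ft_force: [4.8, -3.2, -3.1]
grip_width: 0.698
```

```bash
python3 -c "
from h import *
plan([.592,.032,.1165],-10)"
```

```text
t 14.9 p [0.5934 0.0306 0.124 ] grip 0.698 F [ 4.8 -3.2 -3.1] M [-0.74 -1.05 -0.03] q7 [ 0.77  0.54 -1.12  1.71  0.51  1.22  0.3 ]
yaw 134.15 z [ 2.2e-03 -6.0e-04 -1.0e+00] lin units total [ 0.07 -0.    0.25]
turn units total [ 4.2000e-02 -9.0000e-03  3.6038e+01]
```

Call:
move_arm(deltas=[{"linear": [0,0,-0.03],"turn": [0,0,0],"claw": 1},{"linear": [0,0,-0.03],"turn": [0,0,0],"claw": 1},{"linear": [0,0,0],"turn": [0,0,0],"claw": 1},{"linear": [0,0,0],"turn": [0,0,0],"claw": 1}])

```text
time: 15.23
position: [0.5933, 0.0307, 0.1257]
tool_rot: [1.223, 2.891, 0.0]
ft_force: [4.7, -4.3, -3.1]
grip_width: 0.703
```

```bash
python3 -c "
from h import *
plan([.592,.032,.1165],-10)"
```

```text
t 15.23 p [0.5933 0.0307 0.1257] grip 0.703 F [ 4.7 -4.3 -3.1] M [-0.71 -1.08 -0.03] q7 [ 0.78  0.54 -1.12  1.71  0.51  1.22  0.3 ]
yaw 134.16 z [ 2.2e-03 -6.0e-04 -1.0e+00] lin units total [ 0.06 -0.    0.31]
turn units total [ 4.1000e-02 -1.0000e-02  3.6039e+01]
```

Call:
move_arm(deltas=[{"linear": [0,0,-0.06],"turn": [0,0,0],"claw": 1},{"linear": [0,0,-0.06],"turn": [0,0,0],"claw": 1},{"linear": [0,0,0],"turn": [0,0,0],"claw": 1}])

```text
time: 15.48
position: [0.5926, 0.0307, 0.1294]
tool_rot: [1.222, 2.893, -0.001]
ft_force: [1.7, -4.1, -1.2]
grip_width: 0.702
```

```bash
python3 -c "
from h import *
plan([.592,.032,.1535],-10)
snap('scene','s5')
i=cv2.imread('pics/s5.png')[150:230,130:230];j=cv2.imread('pics/s2.png')[150:230,130:230]
cv2.imwrite('pics/c6.png',cv2.resize(np.hstack([i,j]),None,fx=4,fy=4,interpolation=2))"
```

```text
t 15.48 p [0.5926 0.0307 0.1294] grip 0.702 F [ 1.7 -4.1 -1.2] M [-0.9  -0.59 -0.  ] q7 [ 0.78  0.53 -1.12  1.71  0.51  1.23  0.3 ]
yaw 134.2 z [ 3.0e-04 -1.1e-03 -1.0e+00] lin units total [ 0.04  0.02 -0.8 ]
turn units total [1.5000e-02 1.6000e-02 3.6049e+01]
```

View pics/c6.png

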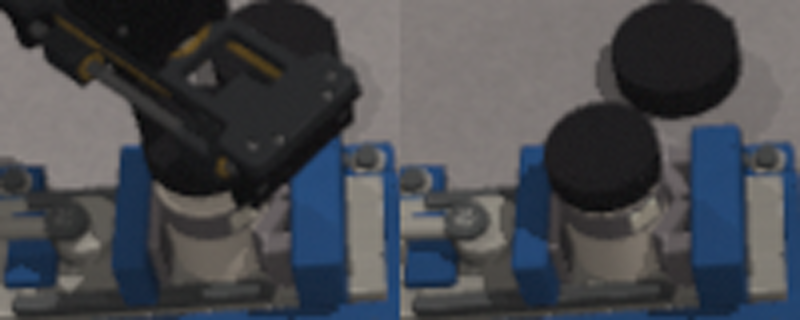

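The neck now shows below the cap at (195,200), and the sticker is still at about (245,215), so the cap is free. Raising the rest.

Call:
move_arm(deltas=[{"linear": [0,0,-0.1],"turn": [0,0,0],"claw": 1},{"linear": [0,0,-0.1],"turn": [0,0,0],"claw": 1},{"linear": [0,0,-0.1],"turn": [0,0,0],"claw": 1},{"linear": [0,0,-0.1],"turn": [0,0,0],"claw": 1},{"linear": [0,0,-0.1],"turn": [0,0,0],"claw": 1},{"linear": [0,0,-0.1],"turn": [0,0,0],"claw": 1},{"linear": [0,0,-0.1],"turn": [0,0,0],"claw": 1},{"linear": [0,0,-0.08],"turn": [0,0,0],"claw": 1},{"linear": [0,0,0],"turn": [0,0,0],"claw": 1},{"linear": [0,0,0],"turn": [0,0,0],"claw": 1},{"linear": [0,0,0],"turn": [0,0,0],"claw": 1},{"linear": [0,0,0],"turn": [0,0,0],"claw": 1},{"linear": [0,0,0],"turn": [0,0,0],"claw": 1}])

```text
time: 16.62
position: [0.5921, 0.0317, 0.1528]
tool_rot: [-1.217, -2.896, 0.0]
ft_force: [-0.7, 0.7, -1.0]
grip_width: 0.704
```

```bash
python3 -c "
from h import *
plan([.592,.032,.1535],-10)
snap('scene','s6');snap('top','t6')
i=cv2.imread('pics/s6.png')[130:250,85:245];j=cv2.imread('pics/t6.png')[160:280,270:430]
cv2.imwrite('pics/c7.png',cv2.resize(np.hstack([i,j]),None,fx=2.5,fy=2.5,interpolation=2))"
```

```text
t 16.62 p [0.5921 0.0317 0.1528] grip 0.704 F [-0.7  0.7 -1. ] M [ 0.04 -0.2  -0.01] q7 [ 0.79  0.51 -1.14  1.68  0.48  1.27  0.32]
yaw 134.4 z [-4.e-04 -0.e+00 -1.e+00] lin units total [ 0.01  0.01 -0.02]
turn units total [-6.00e-03  4.00e-03  3.61e+01]
```

View pics/c7.png

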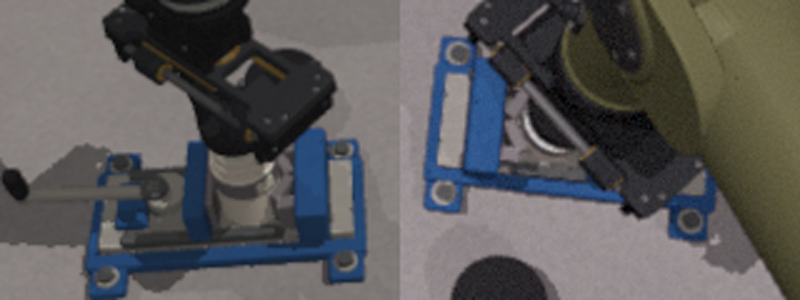

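The scene half shows the cap held above the bare threaded neck at (243,170), the jar in place and the knob at (15,182), still home. The wrist carries only about the cap's weight, so I am handing in.

```bash
python3 -c "
from h import *
print(ctrl.close_job())"
```

```text
the job is handed in; nothing more can be done
None
```

I handed the job in at about 16.7 s of the 58 s allowed. The vice is locked, and the cap is off and still in the gripper above the jar's mouth. Handing in gives no verdict, so these are my own checks:

- **Lever:** I swung it until the force at the knob rose sharply to about 24 N at a lever heading of 267° (I had estimated about 268° for the stop). The last picture shows it along the vice's axis, still home.
- **Cap:** I gripped it at 50 N and turned it anticlockwise about 144° (2.5 rad). At 128° I could not tell whether the thread had let go. At 144° it rose freely, so I stopped turning and raised it about 36 mm in all.
- **Final pose:** The tool is vertical within 0.001 rad and less than 1 mm from where I had put the cap's axis after clamping. By calculation the cap's lower edge is about 19 mm above the rim; I did not measure that gap in a picture. The wrist force of about 1 N is roughly the cap's weight, so it is touching nothing.
- **Jar:** The sticker's position in the pictures moved only about a pixel while the cap was turned and first lifted. In the last view the jar is still seated in the jaws.
- **Other things on the bench:** The arm's path kept clear of the bottle, spanner and carton, though I did not measure them again at the end.
- **Disagreement:** After clamping, the scene camera put the cap 4–5 mm from the top camera's reading, because the decoy cap ran into its outline. I used the top camera's shift instead, and the grip closed with only about 3 N of side force.

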